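# Hang the deep parts carrier on the twin hook

### The job

Two small open steel parts carriers stand on the bench. Hang the deep one by its handle on the twin hook of the bench stand, so that it hangs free and still with the handle bar lying across both prongs, and let go of it. Leave the shallow carrier standing where it is.

Things in the scene. Friction and masses are not known exactly. Their poses are not given: they have to be found in the camera images.
- deep_carrier_grip (a point): Centre of the wooden grip (flat-sided block, 16 mm across x, 30 mm long, 18 mm high) round the middle of the DEEP carrier's handle. The rigid handle is an upright hoop of dark 6 mm round bar: a straight top bar along y through this point, 145 mm above the carrier's underside and 75 mm above its rim, and two legs at y = +-59 mm. z up, x across the bar. Half a turn about z is alike.
- deep_carrier: The deep carrier: open galvanised steel bin, 84 mm (x) by 112 mm (y; 124 mm over the handle's legs), walls 70 mm high, 0.25 to 0.55 kg with the nuts and bolt fixed inside. Origin at the centre of its underside, z up, y along the handle bar. It stands on the bench at the start.
- shallow_carrier_grip (a point): Centre of the wooden grip of the SHALLOW carrier: same make and same plan of 84 x 112 mm, but walls only 28 mm high and handle bar only 95 mm above its underside. Axes as for the deep one. It stands on the bench and is to be left alone.
- hook_trough (a point): Twin hook: two like prongs of 8 mm round bar along x at y = +-35 mm (62 mm clear between). Point midway between them, on the level of their axis in the lowest part (level, x -12 to +14 mm), 230 mm over the bench; a handle bar lying there has its axis 7 mm above the point. Towards -x they turn up to free tips ending at x -39, z +26 mm; towards +x they climb 15 mm to the post.
- hook_stand: Bench stand of the twin hook, fixed to the bench; origin on the bench straight below the hook point, same axes: x from the prong tips to the post, z up. The tips point to the robot's right, towards the carriers. One upright 16 mm post at x = +80 mm, top 250 mm up, with a cross bar (z 245 mm) holding the prongs. Base plate 8 mm thick, x -50 to +95 mm, 110 mm wide.

How it is judged:
By the outcome, as a careful person would: the job done as asked, in the order asked, and still so for the second after the job is handed in, with the robot touching nothing.
It also fails if it takes over 45 s, if anything falls off the work surface, if the arm or the gripper's body presses on something with over 40 N, if the wrist force passes 120 N, or if a joint passes its speed limit or range.

### The arm

A 6-joint arm with a two-finger parallel gripper is mounted at the origin on the work surface; the furniture and walls round the work are solid. World frame = base frame: x ahead of the robot, y to its left, z up, the work surface at z = 0. Lengths are in m, angles in rad, forces in N, time in s.
With the tool pointing down it reaches from about 0.4 to 0.825 m from the base axis. Payload 7 kg.
Tool frame: the origin (TCP) lies at the very end of the fingers, on their centre line; the grasp point (between the pads) lies 19 mm behind it; z points along the fingers, x is the direction in which the jaws open and shut, and the axes are right-handed (so a half turn about z gives the same grasp; the last joint's range is limited). The gripper opens to 88 mm and grips with 3 to 60 N. Pads are 19 mm wide; open, the fingers measure 130 mm over their backs; the gripper's body (78 mm by 193 mm) begins 47 mm behind the grasp point.
Start: joints at [1.503, 0.359, 0.012, 0, -1.224, -0.288], TCP at [0.235, 0.633, 0.227] pointing down, gripper open.
Joint ranges: [-3.07, 3.07], [-1.43, 2.12], [-1.02, 1.25], [-3.03, 1.67], [-3.05, -0], [-3.03, 3.03]. Speed limits (rad/s): [2.39, 2.39, 3.01, 3.14, 3.14, 3.14].

### API

Orientations are given as [roll, pitch, yaw] about the fixed x, y, z axes, in that order (R = Rz(yaw) Ry(pitch) Rx(roll)).
In Python, from station import telemetry, grab_frame, arm, regions_of, pinpoint gives the robot as it stands. The module is installed in compiled form; this text tells all that it offers.
- The arm moves only by the shell command python3 -m inch 'ROWS' [FORCE]. ROWS is text: rows parted by semicolons, each of 7 numbers parted by spaces: the opening, from 0 (shut) to 1 (fully open), then the shift along the world's x, y, z in cm, then the turn, a rotation vector about the world's x, y, z in degrees. A call has 1 to 12 rows; each row is the pose to reach, as a shift and turn from the pose measured when the call began; what a row does not reach only later rows make up. A row lasts 1/8 s, in which the tool goes at most 62.5 mm and 10.7 degrees, less where a joint would pass 70% of its speed; a pose out of reach is approached as far as the arm can. A call with a gripper value outside its range is refused whole. The fingers move at their own pace and stop on an object; FORCE is the grip in N (left out, the last holds). Time passes only in rows, so rows that repeat a pose let the fingers close. It gives the time, the measured TCP pose, the force and the opening at its end, in the units of the state.
- telemetry.get_state(): the state, without advancing time (a new reading comes with each control period).
- grab_frame(name): name is "scene" or "top" or "wrist"; returns a dict with "pixels" (400x640x3 uint8, red, green, blue), "fx", "fy", "cx", "cy" (pixels), "R" (3x3) and "t" (3): a world point X has camera coordinates R X + t. Camera axes: x right, y down, z forward; pixel columns grow to the right and rows downward; lengths in m; the calibration is good to about 2 mm. The wrist camera is an equidistant fisheye: a pixel r from the principal point sees the ray r / f radians off the axis. A picture is of the moment at which its call begins. There is no depth.
- arm.job_done(): hands the job in, once; it reports no verdict.
Trained networks look in the newest picture that a camera, given by its name, has taken for a name from the list of things; names that differ only in an ending like _2 or _b are one class to them, and where a whole thing is asked for, a point or a joint stands for the part that bears it (a point fixed in the world has none). Each returns a list of dicts, best first, with "p" (0 to 1); they miss things now and then, are a little off and sometimes report something else, mostly with a low value. They report only what shows in the picture. A call takes as long as a camera call.
- regions_of(camera, name): "pixels" (400x640 bool, what is visible of it) and "bbox" ([left, top, right, bottom] in pixels, round what is visible of it).
- pinpoint(camera, name): "location" ([column, row] in pixels: a listed point, or the origin of a listed thing).
The state is a dict: "t": time; "q": joint angles; "qd": joint speeds; "joint_efforts": joint torques, N m; "eef_pos": TCP position; "ee_rot": TCP orientation; "force": force on the tool from outside, world axes, zero at the start; "moment": the same for the moment, N m; "width": finger opening in m.
Only numpy, scipy, OpenCV 4.12 (cv2) and the standard library are available. Lean on these libraries where they do the work, as an engineer would, in place of code of your own. Each camera call takes 0.05 s, during which the arm holds its last target. There are 200 camera calls.

## Working session

There is one attempt and no reset: what is moved stays moved. The work goes in short steps, Python scripts to look and compute and a shell command to move; the robot and the scene stay as the last step left them, time stands still between calls to the robot, and variables do not carry over. Pictures are saved under pics/ and viewed, about 8 in all and at most 12, crops included, and the job is handed in when it is done.

```bash
mkdir -p pics; cat > h.py <<'E'
import numpy as np, cv2
from scipy.optimize import least_squares
from station import telemetry, grab_frame, arm, regions_of, pinpoint
def ray(f,px):
    u=(px[0]-f["cx"])/f["fx"]; v=(px[1]-f["cy"])/f["fy"]
    if f["name"]=="wrist":
        r=np.hypot(u,v); d=np.array([u/r*np.sin(r),v/r*np.sin(r),np.cos(r)]) if r>1e-9 else np.array([0,0,1.])
    else: d=np.array([u,v,1.])
    R=np.array(f["R"]); t=np.array(f["t"]); d=R.T@d
    return -R.T@t, d/np.linalg.norm(d)
def proj(f,X):
    c=np.array(f["R"])@X+np.array(f["t"])
    if f["name"]=="wrist":
        r=np.hypot(c[0],c[1]); k=np.arctan2(r,c[2])/max(r,1e-9); return np.array([f["cx"]+f["fx"]*c[0]*k,f["cy"]+f["fy"]*c[1]*k])
    return np.array([f["cx"]+f["fx"]*c[0]/c[2],f["cy"]+f["fy"]*c[1]/c[2]])
def atz(f,px,z):
    o,d=ray(f,px); return o+d*(z-o[2])/d[2]
def tri(obs):
    A=np.zeros((3,3));b=np.zeros(3)
    for f,px in obs:
        o,d=ray(f,px);P=np.eye(3)-np.outer(d,d);A+=P;b+=P@o
    X=np.linalg.solve(A,b); return X,[np.round(proj(f,X)-px,1) for f,px in obs]
def frame(n,save=None):
    f=dict(grab_frame(n)); f["name"]=n
    if save: cv2.imwrite("pics/"+save,f["pixels"][:,:,::-1])
    return f
E
python3 - <<'E'
from h import *
np.set_printoptions(precision=4,suppress=True)
s=telemetry.get_state(); print(s["t"],s["eef_pos"],s["ee_rot"],s["force"])
F={n:frame(n,n+"0.png") for n in("scene","top","wrist")}
Z=dict(deep_carrier_grip=.145,deep_carrier=0,shallow_carrier_grip=.095,hook_trough=.23,hook_stand=0)
for k,z in Z.items():
    obs=[]
    for n,f in F.items():
        for i,d in enumerate(pinpoint(n,k)[:2]):
            print(k,n,np.round(d["p"],2),np.round(d["location"],1),atz(f,d["location"],z))
            if i==0 and d["p"]>.4: obs.append((f,d["location"]))
    if len(obs)>1: print("  tri",*tri(obs))
i=np.hstack([cv2.imread("pics/scene0.png"),cv2.imread("pics/top0.png")])
cv2.imwrite("pics/a.png",cv2.resize(np.vstack([cv2.imread("pics/scene0.png"),cv2.imread("pics/top0.png")]),(480,600)))
E
```

```text
0.0 [0.235  0.6322 0.2256] [-3.1414 -0.0017 -1.9267] [0.5186 0.4638 0.4918]
deep_carrier_grip scene 0.69 [325.1 209.5] [ 0.4211 -0.1484  0.145 ]
deep_carrier_grip top 0.56 [349.6 218.1] [ 0.4253 -0.1444  0.145 ]
  tri [ 0.4257 -0.1444  0.1418] [array([ 0.1, -0. ]), array([-0.1,  0.1])]
deep_carrier scene 0.69 [323.7 264.5] [ 0.4139 -0.148   0.    ]
deep_carrier scene 0.61 [258.1 148.7] [0.849  0.6376 0.    ]
deep_carrier top 0.92 [344.9 230.1] [ 0.4193 -0.1435  0.    ]
  tri [ 0.4196 -0.1434 -0.0054] [array([ 0.2, -0. ]), array([-0.2,  0.1])]
shallow_carrier_grip scene 0.77 [389.5 246.6] [ 0.4561 -0.2956  0.095 ]
shallow_carrier_grip top 0.64 [422.1 214.5] [ 0.4654 -0.2985  0.095 ]
  tri [ 0.4631 -0.2958  0.0927] [array([ 1.9, -0.5]), array([-1.6,  1. ])]
hook_trough scene 0.8 [260.3 150.9] [0.4275 0.0717 0.23  ]
hook_trough top 0.9 [215.  174.4] [0.4535 0.1175 0.23  ]
  tri [0.4608 0.1212 0.2097] [array([-1.4,  0.1]), array([ 1.4, -1.3])]
hook_stand scene 0.66 [266.  221.9] [0.4534 0.1105 0.    ]
hook_stand top 0.69 [241.8 199.6] [0.4532 0.1093 0.    ]
hook_stand top 0.18 [351.5 218.1] [ 0.4499 -0.1548  0.    ]
  tri [0.4529 0.1094 0.0007] [array([ 0.1, -0. ]), array([-0.1,  0.1])]
```

View pics/scene0.png

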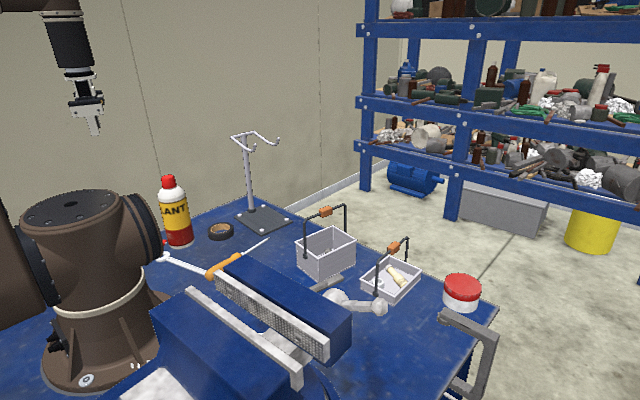

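View pics/top0.png

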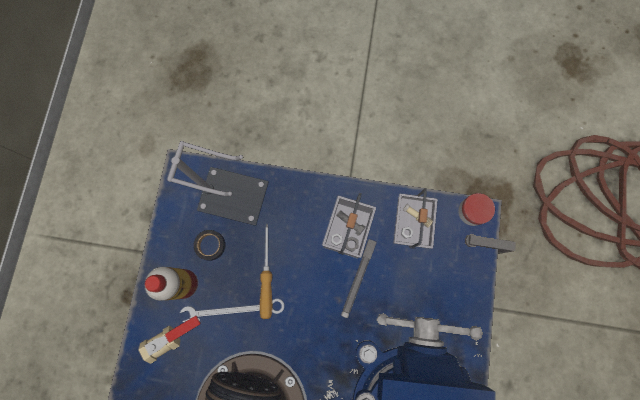

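The scene view shows the deep carrier's grip near (325,210), the shallow one's near (397,246) and the hook prongs at (235-280,135-150). The top view shows the deep grip at (350,218) and the hook prongs ending at about (229,193) and (240,158). Next I zoom in to get the yaws.

```bash
python3 - <<'E'
import cv2,numpy as np
s=cv2.imread("pics/scene0.png");t=cv2.imread("pics/top0.png")
def c(i,x,y,w=100,h=75): return cv2.resize(i[y:y+h,x:x+w],(400,300),interpolation=cv2.INTER_CUBIC)
# origins: top hook (155,135); top deep (300,185); scene hook (205,125 w), scene deep (280,190)
cv2.imwrite("pics/z.png",np.vstack([np.hstack([c(t,160,135),c(t,300,187)]),np.hstack([c(s,205,115),c(s,280,195)])]))
E
```

```text
(no output)
```

View pics/z.png

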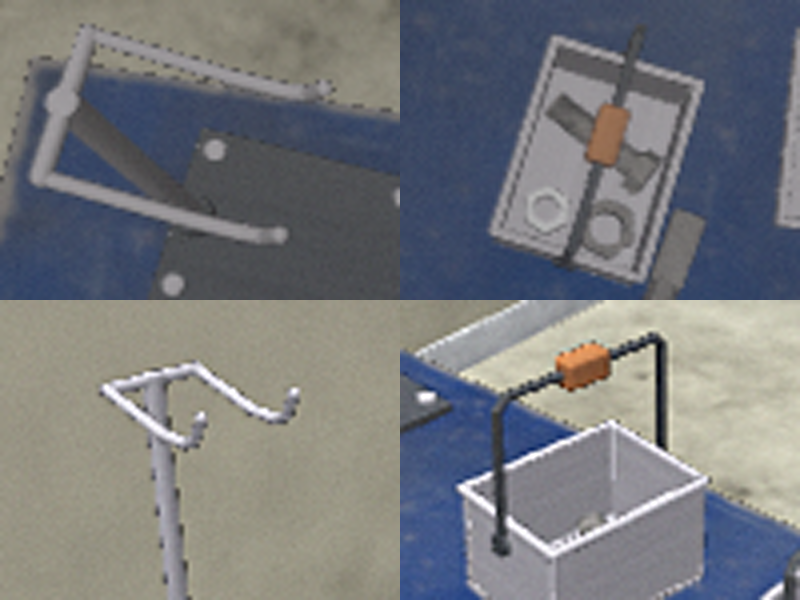

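```bash
cat > fit.py <<'E'
from h import *
def fit(F,pts,x0,off=-.375):
    # pts: list of (cam, px, local xyz)
    def res(p):
        c,s=np.cos(p[2]),np.sin(p[2]); R=np.array([[c,-s,0],[s,c,0],[0,0,1]])
        return np.concatenate([proj(F[n],R@np.array(l)+[p[0],p[1],p[3] if len(p)>3 else 0])-np.array(q)-off for n,q,l in pts])
    r=least_squares(res,x0,loss="soft_l1"); return r.x,r.fun.reshape(-1,2) if r.fun.size==2*len(pts) else r.fun
E
python3 - <<'E'
from fit import *
np.set_printoptions(precision=4,suppress=True,linewidth=150)
F={n:frame(n) for n in("scene","top")}
hook=[(n,q,l) for n,Q in dict(top=[(230.5,194),(241.5,157),(169.5,179.5),(182,143.75),(175.5,160)],scene=[(255.5,144),(278.5,138),(231.25,137),(253.5,132),(243.75,136)]).items() for q,l in zip(Q,[(-.039,.035,.256),(-.039,-.035,.256),(.08,.035,.245),(.08,-.035,.245),(.08,0,.25)])]
L=[(0,0,.150),(0,-.059,.145),(0,.059,.145)]
r=[(.042,-.056,.07),(.042,.056,.07),(-.042,.056,.07),(-.042,-.056,.07)]
# pick: yaw~73deg: +y-> -x world; +x local -> world y (left)
# corners: top-left=(x+,y-), topright=(x-,y-), botright=(x-,y+), botleft=(x+,y+)
tl,bl,br,tr=r
deep=[(n,q,l) for n,Q in dict(top=[(351.75,220.75),(360,194.5),(342,252.5),(338,196.25),(376,208.25),(360,257.5),(322.5,245.75)],
 scene=[(326,211.5),(345,204.5),(305,220.5),(333,226.25),(357,240.5),(318,258.75),(295.5,242)]).items() for q,l in zip(Q,L+[tl,tr,br,bl])]
for nm,p,x0 in(("hook",hook,[.453,.11,1.4]),("deep",deep,[.42,-.145,1.27])):
  for sub in("both","top","scene"):
    pp=[a for a in p if sub in("both",a[0])]
    for e in ([],[0]):
      x,f=fit(F,pp,x0+e); print(nm,sub,x,np.degrees(x[2]),"rms",np.sqrt((f**2).mean()))
      if sub=="both": print(f.reshape(-1).round(1))
E
```

```text
hook both [0.4559 0.1105 1.4711] 84.28858571491533 rms 1.299298064756118
[ 0.5  0.2  0.9  0.6  0.  -0.3 -0.2 -0.1 -0.7  0.5 -0.  -2.1  0.3 -2.1  0.3 -0.9  0.4 -1.2 -1.  -4.4]
hook both [ 0.4574  0.1129  1.4712 -0.006 ] 84.29243646846189 rms 0.7274730683997569
[ 0.  -0.1  0.4  0.5  0.1 -0.5 -0.3 -0.  -0.7  0.5  0.1 -0.1  0.3 -0.2  0.6  1.   0.5  0.6 -0.8 -2.5]
hook top [0.4563 0.1107 1.4723] 84.35405120603578 rms 0.4532883702478547
hook top [ 0.4582  0.1135  1.4724 -0.0083] 84.36463769552972 rms 0.3605721307528504
hook scene [0.4457 0.098  1.4619] 83.76351143639754 rms 1.010116157774872
hook scene [ 0.4584  0.115   1.4701 -0.0066] 84.23264452616587 rms 0.9486864823085381
deep both [ 0.4188 -0.1499  1.4165] 81.1620902139383 rms 1.3347486402265323
[ 0.6  0.9  0.7  0.3  1.5 -2.4  1.1  1.2 -0.5  0.6  0.9  0.1  1.2 -0.1 -0.7 -3.   0.3 -2.1 -1.4 -1.3 -0.5 -2.2 -0.7 -2.1 -0.1 -1.8 -0.4 -1.7]
deep both [ 0.4206 -0.1488  1.4119 -0.0066] 80.896113917907 rms 0.8309529594436633
[-0.   0.4  0.1  0.   0.8 -3.2  0.8  0.8 -1.1  0.3  0.1 -0.6  0.7 -0.9 -0.5 -0.9  0.5  0.1 -1.1  0.8 -0.2 -0.3 -0.7 -0.1 -0.   0.1 -0.   0.1]
deep top [ 0.4191 -0.1481  1.4128] 80.94967491232752 rms 0.9030704632231205
deep top [ 0.4156 -0.1472  1.4124  0.0224] 80.9248837733948 rms 0.6732430657686104
deep scene [ 0.4134 -0.1563  1.4149] 81.06784483967279 rms 0.5909080714059783
deep scene [ 0.4231 -0.1475  1.4116 -0.0083] 80.88003764304052 rms 0.4599737743698559
```

```bash
python3 -m inch '1 0 0 10 0 0 0;1 0 0 17.5 0 0 0;1 22 -38 17.5 0 0 6;1 22 -38 17.5 0 0 11;1 22 -38 17.5 0 0 11;1 22 -38 17.5 0 0 11;1 22 -38 17.5 0 0 11;1 22 -38 17.5 0 0 11;1 22 -38 17.5 0 0 11;1 22 -38 17.5 0 0 11;1 18.5 -78 17.5 0 0 11;1 18.5 -78 17.5 0 0 11'; python3 -m inch '1 0 -30 0 0 0 0;1 0 -30 0 0 0 0'
```

```text
t: 2.5
eef_pos: [0.4438, 0.1273, 0.4012]
ee_rot: [3.141, -0.0, -1.733]
force: [2.1, -0.1, 0.1]
width: 0.0876
t: 2.75
eef_pos: [0.4435, 0.002, 0.4017]
ee_rot: [-3.141, 0.0, -1.732]
force: [2.1, -0.4, 0.4]
width: 0.0874
```

```bash
python3 -m inch '1 -2.3 -15 -2 0 0 0;1 -2.3 -15 -2 0 0 0;1 -2.3 -15 -2 0 0 0;1 -2.3 -15 -14 0 0 0;1 -2.3 -15 -14 0 0 0;1 -2.3 -15 -14 0 0 0;1 -2.3 -15 -14 0 0 0'; python3 - <<'E'
from h import *
np.set_printoptions(precision=4,suppress=True)
s=telemetry.get_state(); print(s["t"],s["eef_pos"],s["ee_rot"],s["force"])
f=frame("wrist","w1.png"); t=frame("top")
for k,z in(("deep_carrier_grip",.145),("deep_carrier",0)):
  for n,g in(("wrist",f),("top",t)):
    for d in pinpoint(n,k)[:2]: print(k,n,d["p"],d["location"],atz(g,d["location"],z))
print("expected",proj(f,np.array([.42,-.149,.145])),"tcp",proj(f,np.array(s["eef_pos"])))
c=f["pixels"]; cv2.imwrite("pics/w1z.png",cv2.resize(c,(800,500))[:,:,::-1])
E
```

```text
t: 3.62
eef_pos: [0.4221, -0.148, 0.2642]
ee_rot: [-3.138, -0.0, -1.731]
force: [0.4, 0.4, 1.6]
width: 0.0874
3.625 [ 0.4221 -0.148   0.2642] [-3.1384 -0.0002 -1.7305] [0.4144 0.3717 1.575 ]
deep_carrier_grip wrist 0.75 [323.8, 196.3] [ 0.4214 -0.1453  0.145 ]
deep_carrier_grip top 0.67 [351.2, 220.2] [ 0.4216 -0.1482  0.145 ]
deep_carrier wrist 0.68 [327.5, 164.2] [ 0.4229 -0.1499  0.    ]
deep_carrier top 0.69 [343.5, 230.9] [ 0.4169 -0.1406  0.    ]
expected [327.9061 197.0632] tcp [326.869  254.8806]
```

View pics/w1.png

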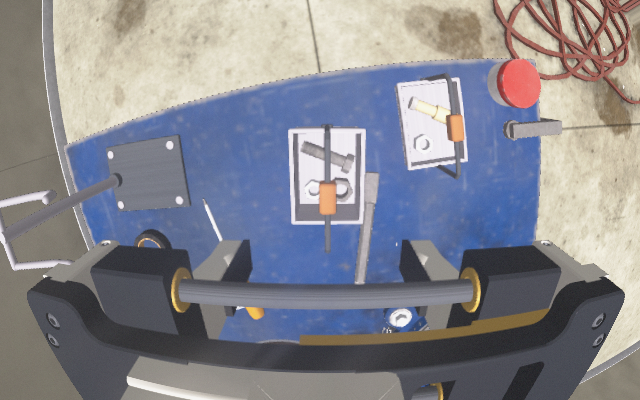

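The wrist view shows the deep grip at (328,197) between the fingers, with the bar vertical in the picture. It matches the fit, so I descend and grip.

```bash
python3 -m inch '0.7 -0.2 -0.1 -6 0 0 0;0.6 -0.2 -0.1 -12 0 0 0;0.6 -0.2 -0.1 -13.8 0 0 0;0.6 -0.2 -0.1 -13.8 0 0 0;0 -0.2 -0.1 -13.8 0 0 0;0 -0.2 -0.1 -13.8 0 0 0;0 -0.2 -0.1 -13.8 0 0 0;0 -0.2 -0.1 -13.8 0 0 0;0 -0.2 -0.1 -13.8 0 0 0;0 -0.2 -0.1 -13.8 0 0 0' 45; python3 -c "
from h import *
s=telemetry.get_state();print(s['force'],s['moment'])"
```

```text
t: 5.18
eef_pos: [0.4193, -0.1489, 0.1252]
ee_rot: [-3.139, 0.001, -1.731]
force: [-1.9, 1.0, 4.1]
width: 0.0156
[-1.93677426  1.03001798  4.0513909 ] [ 0.32326988  0.5336779  -0.00464001]
```

```bash
python3 -m inch '0 0 0 1 0 0 0;0 0 0 3 0 0 0;0 0 0 6 0 0 0;0 0 0 9 0 0 0;0 0 0 12 0 0 0;0 0 0 15 0 0 0;0 0 0 17 0 0 0;0 0 0 17 0 0 0;0 0 0 17 0 0 0;0 0 0 17 0 0 0'; python3 - <<'E'
from h import *
np.set_printoptions(precision=4,suppress=True)
s=telemetry.get_state();print(s['eef_pos'],s['force'],s['moment'],s['width'])
w=frame("wrist","w2.png");c=frame("scene","s2.png");t=frame("top")
for k,z in(("deep_carrier_grip",s['eef_pos'][2]+.019),("hook_trough",.23)):
  for g in(w,c,t):
    for d in pinpoint(g["name"],k)[:1]: print(k,g["name"],d["p"],d["location"],atz(g,d["location"],z),"exp",proj(g,np.array(s["eef_pos"])+[0,0,.019]))
i=w["pixels"][:,:,::-1]; j=c["pixels"][100:300,200:520,::-1]
cv2.imwrite("pics/b.png",np.vstack([cv2.resize(i,(480,300)),cv2.resize(j,(480,300))]))
E
```

```text
t: 6.42
eef_pos: [0.4187, -0.1488, 0.2941]
ee_rot: [-3.141, 0.001, -1.731]
force: [-0.1, -0.0, -1.6]
width: 0.0158
[ 0.4187 -0.1488  0.2941] [-0.0776 -0.034  -1.6163] [-0.0401 -0.0164  0.0403] 0.015782721578034703
deep_carrier_grip wrist 0.63 [324.7, 268.1] [ 0.4211 -0.148   0.3131] exp [326.9514 271.7833]
deep_carrier_grip scene 0.81 [324.2, 136.0] [ 0.4187 -0.1508  0.3131] exp [323.4253 135.8206]
hook_trough wrist 0.75 [70.0, 216.9] [0.4549 0.1097 0.23  ] exp [326.9514 271.7833]
hook_trough scene 0.87 [257.9, 147.1] [0.4423 0.0995 0.23  ] exp [323.4253 135.8206]
hook_trough top 0.75 [217.3, 171.3] [0.46   0.1145 0.23  ] exp [358.3155 206.5555]
```

View pics/b.png

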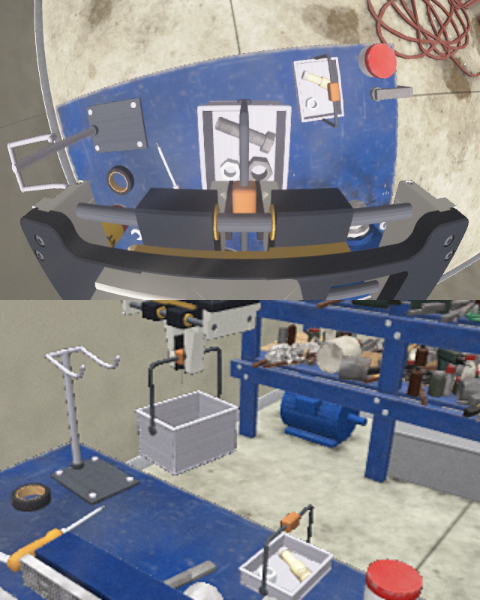

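```bash
python3 -m inch '0 0.4 2 -2 0 0 1;0 1 5 -3.4 0 0 2;0 1.6 8.5 -3.4 0 0 3;0 2.2 12 -3.4 0 0 3.4;0 2.6 14.5 -3.4 0 0 3.4;0 2.7 15.1 -3.4 0 0 3.4;0 2.7 15.1 -3.4 0 0 3.4;0 2.7 15.1 -3.4 0 0 3.4'; python3 - <<'E'
from h import *
np.set_printoptions(precision=4,suppress=True)
s=telemetry.get_state();print(s['eef_pos'],s['ee_rot'],s['force'],s['moment'],s['width'])
w=frame("wrist","w3.png");c=frame("scene","s3.png");t=frame("top","t3.png")
for k,z in(("deep_carrier_grip",s['eef_pos'][2]+.019),("hook_trough",.23)):
  for g in(w,c,t):
    for d in pinpoint(g["name"],k)[:1]: print(k,g["name"],d["p"],d["location"],atz(g,d["location"],z))
g=s["eef_pos"]+np.array([0,0,.019]); print("grip exp",proj(c,g))
# predicted prong tips in wrist for hook pose
a=1.471;R=np.array([[np.cos(a),-np.sin(a),0],[np.sin(a),np.cos(a),0],[0,0,1]])
for l in((-.039,.035,.256),(-.039,-.035,.256),(.08,.035,.245),(.08,-.035,.245)):
  X=R@np.array(l)+[.457,.1125,0]; print(l,proj(w,X).round(1),proj(c,X).round(1))
i=cv2.resize(w["pixels"][100:350,60:360,::-1],(480,400),interpolation=cv2.INTER_CUBIC); j=cv2.resize(c["pixels"][110:230,215:359,::-1],(480,400)[:2],interpolation=cv2.INTER_CUBIC)
cv2.imwrite("pics/c.png",np.hstack([i,j])[:, :][:, :960][:, :]) if 0 else cv2.imwrite("pics/c.png",cv2.resize(np.hstack([i,j]),(800,333)))
E
```

```text
t: 7.88
eef_pos: [0.4461, 0.0015, 0.2611]
ee_rot: [-3.139, 0.001, -1.673]
force: [0.2, -0.3, -3.1]
width: 0.016
[0.4461 0.0015 0.2611] [-3.139   0.0005 -1.6725] [ 0.2369 -0.285  -3.0764] [-0.0552  0.0298  0.0406] 0.0159593978428868
deep_carrier_grip wrist 0.65 [322.5, 269.0] [0.4481 0.0036 0.2801]
deep_carrier_grip scene 0.97 [284.7, 133.7] [0.4535 0.0061 0.2801]
deep_carrier_grip top 0.86 [273.9, 182.0] [ 0.4451 -0.0006  0.2801]
hook_trough scene 0.74 [258.2, 147.7] [0.4398 0.0952 0.23  ]
hook_trough top 0.93 [215.5, 173.2] [0.4559 0.117  0.23  ]
grip exp [283.6981 134.7875]
(-0.039, 0.035, 0.256) [218.6 295.1] [255.  141.3]
(-0.039, -0.035, 0.256) [202.7 195.1] [278.2 135.2]
(0.08, 0.035, 0.245) [ 96.2 272.9] [231.1 135.5]
(0.08, -0.035, 0.245) [ 75.1 192.1] [253.4 130.2]
```

View pics/c.png

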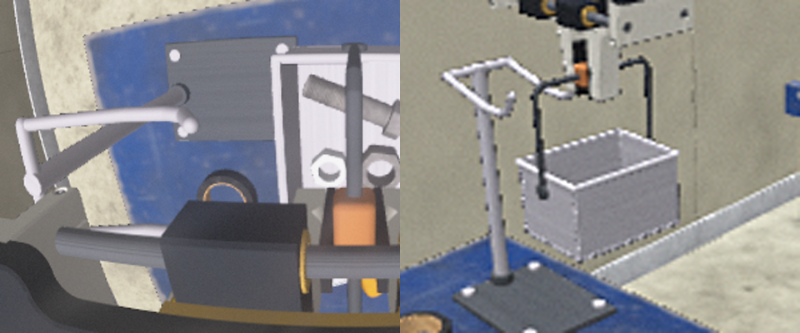

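```bash
python3 -m inch '0 0.2 1.5 0 0 0 0;0 0.4 4 0 0 0 0;0 0.7 6.5 0 0 0 0;0 0.9 9 0 0 0 0;0 1.1 10.7 0 0 0 0;0 1.1 11.1 0 0 0 0;0 1.1 11.1 0 0 0 0;0 1.1 11.1 0 0 0 0;0 1.1 11.1 0 0 0 0'; python3 - <<'E'
from h import *
np.set_printoptions(precision=4,suppress=True)
s=telemetry.get_state();print(s['eef_pos'],s['ee_rot'],s['force'],s['moment'],s['width'])
w=frame("wrist","w4.png");c=frame("scene","s4.png");t=frame("top","t4.png")
i=cv2.resize(c["pixels"][100:220,200:320,::-1],(400,400),interpolation=cv2.INTER_CUBIC); j=cv2.resize(t["pixels"][120:220,155:255,::-1],(400,400),interpolation=cv2.INTER_CUBIC)
cv2.imwrite("pics/d.png",np.hstack([i,j]))
E
```

```text
t: 9.45
eef_pos: [0.4572, 0.1125, 0.2613]
ee_rot: [-3.139, 0.001, -1.673]
force: [-0.2, -0.2, -3.3]
width: 0.0154
[0.4572 0.1125 0.2613] [-3.1387  0.0008 -1.6729] [-0.2481 -0.2387 -3.3114] [-0.0493  0.0321 -0.0294] 0.015396994209174467
```

View pics/d.png

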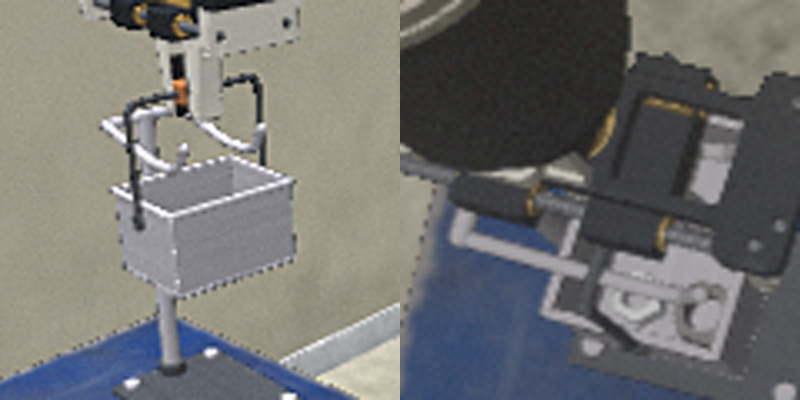

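```bash
python3 - <<'E'
from h import *
t=frame("top");a=1.471
R=np.array([[np.cos(a),-np.sin(a),0],[np.sin(a),np.cos(a),0],[0,0,1]])
for n,l in dict(tip=(-.039,.035,.256),bar=(0,.035,.280),barend=(0,.059,.280),cross=(.08,.035,.245),bar20=(.02,.035,.28)).items():
  p=proj(t,R@np.array(l)+[.457,.1125,0]); print(n,p.round(1),(400+(p[0]-155)*4).round(),((p[1]-120)*4).round())
E
```

```text
tip [229.6 193.1] 698.0 292.0
bar [205.1 184.5] 600.0 258.0
barend [200.8 197.7] 583.0 311.0
cross [168.2 178.1] 453.0 232.0
bar20 [194.1 181.7] 556.0 247.0
```

Tip at (698,292), the bar crossing at about (598,262) and the cross bar all fall on the predictions. I lower it.

```bash
python3 -m inch '0 0 0 -1 0 0 0;0 0 0 -2 0 0 0;0 0 0 -3 0 0 0;0 0 0 -3.6 0 0 0;0 0 0 -4 0 0 0;0 0 0 -4.2 0 0 0;0 0 0 -4.2 0 0 0;0 0 0 -4.2 0 0 0'
```

```text
t: 10.65
eef_pos: [0.4574, 0.1128, 0.2195]
ee_rot: [-3.138, 0.001, -1.673]
force: [-0.2, -0.0, -4.0]
width: 0.0152
```

```bash
python3 -m inch '0 0 0 -0.2 0 0 0;0 0 0 -0.3 0 0 0;0 0 0 -0.3 0 0 0;0 0 0 -0.3 0 0 0'
```

```text
t: 11.15
eef_pos: [0.4576, 0.1129, 0.2168]
ee_rot: [-3.138, 0.001, -1.672]
force: [-2.5, 0.2, 2.1]
width: 0.0158
```

Contact: the force went from -4 N to +2 N at the expected height. I release partway.

```bash
python3 -m inch '0.25 0 0 0.05 0 0 0;0.35 0 0 0.05 0 0 0;0.4 0 0 0.05 0 0 0;0.4 0 0 0.05 0 0 0;0.4 0 0 0.05 0 0 0;0.4 0 0 0.05 0 0 0'; python3 - <<'E'
from h import *
s=telemetry.get_state();print(s['eef_pos'],s['force'],s['width'])
w=frame("wrist");c=frame("scene","s5.png")
for g in(w,c):
    for d in pinpoint(g["name"],"deep_carrier_grip")[:1]: print(g["name"],d["p"],d["location"],proj(g,np.array(s["eef_pos"])+[0,0,.019]))
i=cv2.resize(c["pixels"][100:220,200:320,::-1],(400,400),interpolation=cv2.INTER_CUBIC);j=cv2.resize(w["pixels"][100:350,200:450,::-1],(400,400))
cv2.imwrite("pics/e.png",np.hstack([i,j]))
E
```

```text
t: 11.9
eef_pos: [0.4576, 0.1128, 0.2173]
ee_rot: [-3.138, 0.001, -1.672]
force: [0.3, -0.1, -0.0]
width: 0.0349
[0.45760258 0.11284848 0.21730566] [ 0.25758895 -0.06979829 -0.00625159] 0.03490811264991242
wrist 0.66 [322.1, 269.5] [326.96359242 271.80130053]
scene 0.87 [260.3, 142.5] [259.04995986 142.24516505]
```

View pics/e.png

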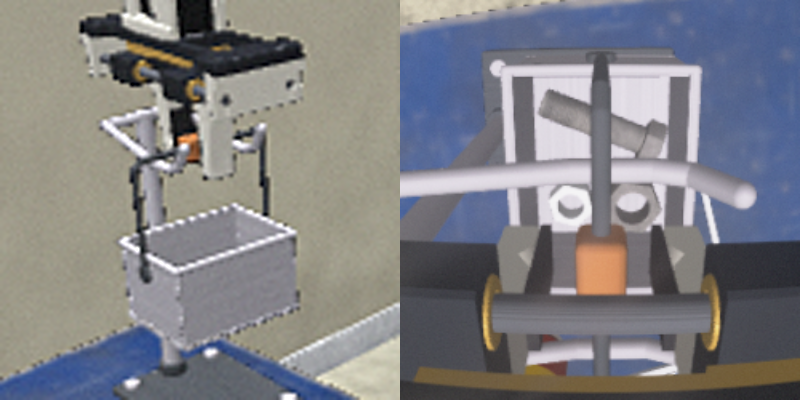

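The bar lies across both prongs (wrist crop, bar at x≈600) and the grip is free between the fingers. I withdraw straight up.

```bash
python3 -m inch '0.4 0 0 0.5 0 0 0;0.4 0 0 1.5 0 0 0;0.4 0 0 3 0 0 0;0.4 0 0 5 0 0 0;0.4 0 0 9 0 0 0;0.4 0 0 14 0 0 0;0.4 0 0 18 0 0 0;0.4 0 0 18 0 0 0;0.4 0 0 18 0 0 0;0.4 0 0 18 0 0 0;0.4 0 0 18 0 0 0;0.4 0 0 18 0 0 0'; python3 - <<'E'
from h import *
s=telemetry.get_state();print(s['eef_pos'],s['force'],s['width'])
def look():
    L=[]
    for n in("scene","wrist"):
        g=frame(n,n+"6.png"); r=regions_of(n,"deep_carrier"); d=pinpoint(n,"deep_carrier_grip")[:1]
        L.append((n,r and r[0]["bbox"],d and np.round(d[0]["location"],1),g))
        print(L[-1][:3])
    return L
L=look();M=look()
for a,b in zip(L,M): print(a[0],"mean diff",np.abs(a[3]["pixels"].astype(int)-b[3]["pixels"]).max())
i=cv2.resize(M[0][3]["pixels"][100:300,200:400,::-1],(400,400),interpolation=cv2.INTER_CUBIC);j=cv2.resize(M[1][3]["pixels"][50:350,200:500,::-1],(400,400))
cv2.imwrite("pics/f.png",np.hstack([i,j]))
E
```

```text
t: 13.6
eef_pos: [0.4575, 0.1128, 0.397]
ee_rot: [-3.138, 0.001, -1.672]
force: [-0.6, -0.0, -0.3]
width: 0.0349
[0.45753574 0.11279254 0.39697111] [-0.61907257 -0.00293755 -0.29084695] 0.03494858197752549
('scene', [234.9, 137.8, 287.1, 204.4], array([257.3, 139.7]))
('wrist', [291.3, 124.8, 359.1, 233.5], [])
('scene', [234.8, 138.1, 289.1, 205.1], array([258.9, 141.5]))
('wrist', [290.3, 118.9, 361.8, 235.0], array([322.5, 182.3]))
scene mean diff 122
wrist mean diff 128
```

View pics/f.png

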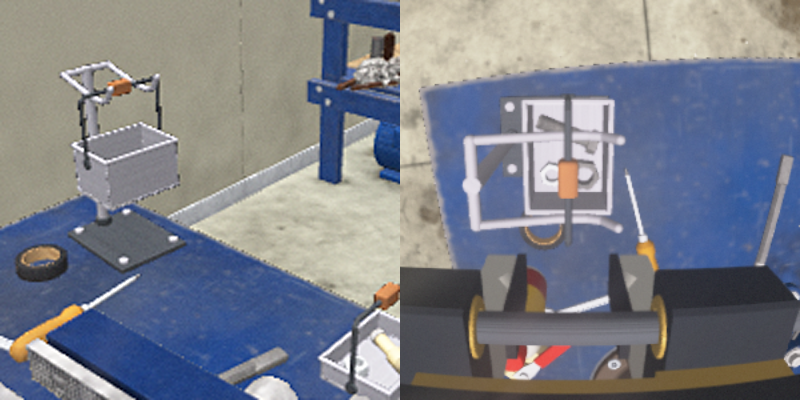

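It hangs with the bar on both prongs. I wait a second and check that it is still.

```bash
python3 -m inch '0.4 0 0 0 0 0 0;0.4 0 0 0 0 0 0;0.4 0 0 0 0 0 0;0.4 0 0 0 0 0 0;0.4 0 0 0 0 0 0;0.4 0 0 0 0 0 0;0.4 0 0 0 0 0 0;0.4 0 0 0 0 0 0'; python3 - <<'E'
from h import *
G=[cv2.GaussianBlur(cv2.cvtColor(frame("scene")["pixels"],cv2.COLOR_RGB2GRAY).astype(np.float32),(0,0),1) for _ in range(6)]
a,b=(slice(165,208),slice(234,295)),(slice(230,300),slice(350,430))
for g in G[1:]:
    print([np.round(cv2.phaseCorrelate(G[0][s].copy(),g[s].copy(),cv2.createHanningWindow((G[0][s].shape[1],G[0][s].shape[0]),cv2.CV_32F))[0],2).tolist() for s in(a,b)])
frame("top","t7.png")
for d in pinpoint("top","shallow_carrier_grip")[:1]: print(d)
E
```

```text
t: 15.2
eef_pos: [0.4576, 0.1128, 0.3973]
ee_rot: [-3.138, 0.001, -1.672]
force: [-1.1, -0.1, -0.4]
width: 0.0349
[[0.02, 0.43], [-0.01, -0.01]]
[[0.01, 0.5], [-0.03, 0.03]]
[[0.03, 0.49], [-0.03, -0.02]]
[[-0.0, 0.46], [-0.0, -0.02]]
[[-0.05, 0.48], [0.01, -0.0]]
{'location': [420.0, 212.4], 'p': 0.64}
```

```bash
python3 - <<'E'
from h import *
G=[cv2.GaussianBlur(cv2.cvtColor(frame("scene")["pixels"],cv2.COLOR_RGB2GRAY).astype(np.float32),(0,0),1) for _ in range(16)]
for s in [(slice(165,208),slice(234,295)),(slice(140,170),slice(234,290))]:
    print([np.round(cv2.phaseCorrelate(G[0][s].copy(),g[s].copy(),cv2.createHanningWindow((G[0][s].shape[1],G[0][s].shape[0]),cv2.CV_32F))[0],2).tolist() for g in G[1:]])
E
```

```text
[[0.07, 0.52], [0.07, 0.5], [0.04, 0.51], [0.01, 0.45], [-0.03, 0.42], [0.05, 0.47], [0.06, 0.48], [0.04, 0.48], [0.08, 0.44], [0.05, 0.49], [0.06, 0.49], [0.06, 0.46], [0.03, 0.52], [-0.0, 0.51], [0.01, 0.44]]
[[-0.03, 0.0], [0.02, -0.04], [-0.01, 0.0], [0.01, -0.03], [-0.02, -0.02], [-0.0, -0.05], [-0.04, -0.04], [-0.0, -0.01], [-0.01, -0.02], [0.02, -0.03], [0.01, 0.0], [-0.0, 0.01], [-0.03, -0.01], [0.02, -0.04], [-0.01, 0.0]]
```

```bash
python3 -c "
from h import *
print(arm.job_done(), telemetry.get_state()['t'])"
```

```text
the job is handed in; nothing more can be done
the job is handed in; nothing more can be done
```

The deep carrier now hangs by its handle on the twin hook, and I have handed the job in, about 16 s in on the robot's clock. I gripped it by its wooden block, carried it in over the prong tips and lowered it until contact. The force went from -4 N to +2 N at the expected height. I then opened the gripper and withdrew straight up.

**Last checks:**
- **Position:** the scene and wrist pictures show the bar lying across both prongs with the carrier hanging level. The gripper is about 18 cm above its release height, touching nothing.
- **Stillness:** over 16 frames (0.8 s) the handle region stayed within about 0.05 px. The bin region showed a constant 0.5 px offset against the first frame and no change after that. The same offset came up in both runs, so I took it for an artefact of the method, but I did not prove that.
- **Shallow carrier:** it was not touched. The detector put its grip about 3 px from where it did at the start, which is about the scatter it showed elsewhere.
- **Disagreement:** heights measured with the scene camera included came out about 6 mm low for both the hook and the carrier. I relied on their positions relative to each other, and contact came at the expected height.

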